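# Pressure check of a pasta stamp on the kitchen scale

## Robot

A 7-joint arm with a two-finger parallel gripper is mounted at the origin on the work surface. World frame = base frame: x ahead of the robot, y to its left, z up, the work surface at z = 0. Lengths are in mm, angles in rad, forces in N, time in s.
With the tool pointing down it reaches from about 400 to 875 mm from the base axis. Payload 4.4 kg.
Tool frame: the origin (TCP) lies between the finger pads; the fingertips stand 11 mm ahead of it and the grasp point (between the pads) lies 8 mm behind it; y points along the fingers, x is the direction in which the jaws open and shut, and the axes are right-handed (so a half turn about y gives the same grasp; the last joint's range is limited). The gripper opens to 85 mm and grips with 20 to 120 N. Pads are 22 mm wide; open, the fingers measure 114 mm over their backs; the gripper's body (76 mm by 85 mm) begins 54 mm behind the grasp point. The pads swing forward as they close: fully open they stand 13 mm farther back than shut.
Start: joints at [-1.297, 0.628, 0.038, 1.517, -0.027, 0.996, -0.02], TCP at [216.621, 612.856, 242.313] pointing down, gripper open.
Joint ranges: [-3.06, 3.06], [-0.37, 2.12], [-1.25, 1.32], [0.18, 2.47], [-1.1, 4.24], [0.23, 1.98], [-2.94, 2.94]. Speed limits (rad/s): [2.57, 2.57, 3.14, 3.14, 3.14, 3.14, 3.14].

## Interface

Orientations are given as [roll, pitch, yaw] about the fixed x, y, z axes, in that order (R = Rz(yaw) Ry(pitch) Rx(roll)).
In Python, from cell import * gives the robot as it stands.
- The arm moves only by the shell command python3 -m jog 'ROWS'. ROWS is JSON, a list of rows, each an object of numbers: "x", "y", "z": the shift along the tool's x, y, z in mm; "ax", "ay", "az": the turn, a rotation vector about the tool's x, y, z in rad; "grip": the finger opening in mm, from 0 to 85.4. In form: [{"x": .., "y": .., "z": .., "ax": .., "ay": .., "az": .., "grip": ..}, ...]. A call has 1 to 5 rows; each row is the pose to reach, as a shift and turn from the pose commanded when the call began, along the tool's axes at that moment; what a row does not reach only later rows make up. A row lasts 1/10 s, in which the tool goes at most 50 mm and 8.59 degrees, less where a joint would pass 70% of its speed; a pose out of reach is approached as far as the arm can. A call with a gripper value outside its range is refused whole. The fingers move at their own pace and stop on an object; the grip force is fixed at half the most. Time passes only in rows, so rows that repeat a pose let the fingers close. It gives the time, the measured TCP pose, the force and the opening at its end, in the units of the state.
- read_state(): the state, without advancing time (a new reading comes with each control period).
- get_image(name): name is "scene" or "top" or "wrist"; returns a dict with "color" (480x640x3 uint8, red, green, blue), "vfov" (degrees; the focal length in pixels is half the picture's height over the tangent of half this angle, whatever the lens; pixels are square), "cx", "cy" (the principal point, pixels), "camera_from_world" (4x4, takes a point from world to camera coordinates). Camera axes: x right, y down, z forward; pixel columns grow to the right and rows downward; lengths in mm; the calibration is good to about 2 mm. A picture is of the moment at which its call begins. There is no depth.
- finish_job(): hands the job in, once; it reports no verdict.
The state is a dict: "clock": time; "qpos": joint angles; "qd": joint speeds; "tau": joint torques, N m; "eef_pos": TCP position; "tool_rot": TCP orientation; "force": force on the tool from outside, world axes, zero at the start; "torque": the same for the moment, N m; "width": finger opening in mm.
Only numpy, scipy, OpenCV 4.12 (cv2) and the standard library are available. Lean on these libraries where they do the work, as an engineer would, in place of code of your own. Each camera call takes 0.05 s, during which the arm holds its last target.

## Task

Clear the blue ramekin off the kitchen scale and set it upright in the empty place on the bamboo turntable; then take the steel pasta stamp by its handle and hold it upright on the scale, its round face flat and centred in the red ring, pressing lightly so that the needle stays in the green band (400 to 800 g in all, the stamp's own weight included) and never passes the red mark (1.3 kg). Finish while still gripping the stamp and pressing it there, with nothing but the stamp touching the scale. Leave the tumbler, rolling pin and brush as they are.

Things in the scene. Friction and masses are not known exactly. Their poses are not given: they have to be found in the camera images.
- turntable: Round bamboo turntable, 280 mm across, 30 mm high, on the 20 mm thick chestnut board (board top z = 0.02), so its top is at z = 0.05; it does not turn here. Origin at the centre of its underside, z up. Three places lie 85 mm from its centre, 120 degrees apart, roughly: stamp, tumbler, and one empty.
- turntable_free (a point): Centre of the empty place on the turntable, on its top surface (85 mm from its centre, along the turntable's own x axis).
- scale: Cream spring kitchen scale, fixed on the board. Origin on its underside (z = 0.02) below the centre of the round weighing platform; x points to the dial. Housing 230 x 130 x 34 mm, from 80 mm behind to 150 mm ahead of the origin; only platform and dial stand above it.
- scale_dial (a point): Centre of the flat round white dial, 72 mm across, 112 mm from the platform's centre and 38 mm above the scale's underside. Green band from 400 to 800 g, red mark at 1300 g. The black needle points away from the platform when unloaded and turns clockwise seen from above.
- scale_spot (a point): Centre of the red ring (72 mm outside, 63 mm inside diameter) on top of the aluminium weighing platform (144 mm across, 6 mm thick). It lies 58 mm above the scale's origin when unloaded (z = 0.078) and sinks with the platform.
- scale_platform (a joint): How far the platform has sunk, in m: 0 unloaded, 1 mm for each newton (about 100 g) resting or pressing on it. Green band 0.004 to 0.008, red mark 0.013, stop 0.016. The platform only moves straight up and down.
- ramekin: Glazed blue ramekin, round, straight sided, 64 mm outside diameter, 42 mm high, wall 4 mm, about 160 g; at the start it stands on the scale platform over the red ring. Origin at the centre of its underside, z up through its mouth.
- stamp: Stainless steel pasta stamp, about 180 g, 85 mm high: a round die 52 mm across and 12 mm high below, tapering by 16 mm height into an upright round handle 24 mm across that runs up to 80 mm. Round about its z axis. Origin at the centre of the flat stamping face (its underside), z up along the handle. Starts upright on the turntable.
- tumbler: Clear glass tumbler, 62 mm across, 80 mm high, standing on the turntable. Origin at the centre of its underside. Leave it.
- rolling_pin: Thin beech rolling pin, 22 mm across, 400 mm long along its y axis, lying on the far part of the board. Origin at the middle of its underside. Leave it.
- brush: Orange silicone pastry brush, 190 mm long along its x axis, lying on the board near its left (+y) edge. Leave it.

How it is judged:
By the outcome, as a careful person would: the job done as asked, in the order asked, and still so for the second after the job is handed in, while the arm keeps its last pose, push and grip.
It also fails if it takes over 62 s, if anything falls off the work surface, if the arm or the gripper's body presses on something with over 40 N, if the wrist force passes 120 N, or if a joint passes its speed limit or range.

## Working session

There is one attempt and no reset: what is moved stays moved. The work goes in short steps, Python scripts to look and compute and a shell command to move; the robot and the scene stay as the last step left them, time stands still between calls to the robot, and variables do not carry over. Pictures are saved under pics/ and viewed, and the job is handed in when it is done.

```bash
mkdir -p pics; ls
python3 - <<'E'
from cell import *
import cv2,json
print(read_state())
for n in ("scene","top","wrist"):
    i=get_image(n); cv2.imwrite(f"pics/{n}0.png",i["color"][:,:,::-1])
    print(n,i["vfov"],i["cx"],i["cy"],i["camera_from_world"])
E
```

```text
pics
{'clock': 0.0, 'qpos': array([-1.29680821,  0.62933692,  0.03843343,  1.51838898, -0.0270257 ,
        0.99626211, -0.01998603]), 'qd': array([ 0.00070718, -0.0010436 ,  0.00120086,  0.00094268, -0.00084398,
       -0.0010073 , -0.00088696]), 'tau': array([ 7.25827958e-04, -5.63412344e+01,  1.22605562e+00, -1.93445742e+01,
        1.09393799e-02,  1.03213865e-02,  1.30301444e-05]), 'eef_pos': array([216.39693499, 612.2816135 , 241.38814418]), 'tool_rot': array([-1.5707943 ,  0.00187796,  1.23101462]), 'force': array([-0.09110751,  0.96553734, -0.0503369 ]), 'torque': array([-0.01507612,  0.00626041,  0.03205076]), 'width': 85.51740656143346}
scene 46.85913344115871 323.3136399041168 235.32054988174278 [[-1.00782933e-01  9.94905122e-01 -2.56874913e-03  3.50285955e+00]
 [ 8.40824662e-01  8.37939731e-02 -5.34782627e-01 -4.72705289e+02]
 [-5.31842729e-01 -5.60568291e-02 -8.44985765e-01  1.71571384e+03]
 [ 0.00000000e+00  0.00000000e+00  0.00000000e+00  1.00000000e+00]]
top 56.07752539173065 317.7297987602005 237.11340671106606 [[-3.60177650e-03 -9.99935153e-01 -1.08035291e-02  4.89851112e+01]
 [-9.83731014e-01  5.48345955e-03 -1.79563984e-01  6.23371331e+02]
 [ 1.79611581e-01  9.98101726e-03 -9.83686972e-01  9.42258777e+02]
 [ 0.00000000e+00  0.00000000e+00  0.00000000e+00  1.00000000e+00]]
wrist 68.68883234788251 323.80476774094296 238.1040692697268 [[ 3.31736744e-01  9.43370490e-01 -1.68841139e-03 -6.48960671e+02]
 [ 9.11317271e-01 -3.20001597e-01  2.59036310e-01 -3.49878927e+01]
 [ 2.43826916e-01 -8.74705403e-02 -9.65866108e-01  3.77115586e+02]
 [ 0.00000000e+00  0.00000000e+00  0.00000000e+00  1.00000000e+00]]
```

View pics/scene0.png

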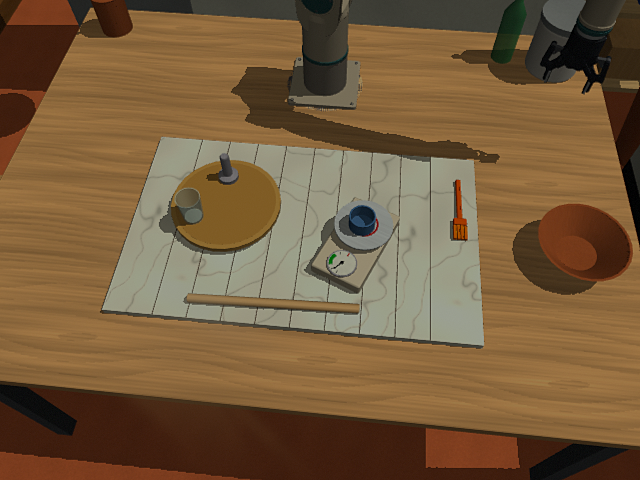

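View pics/top0.png

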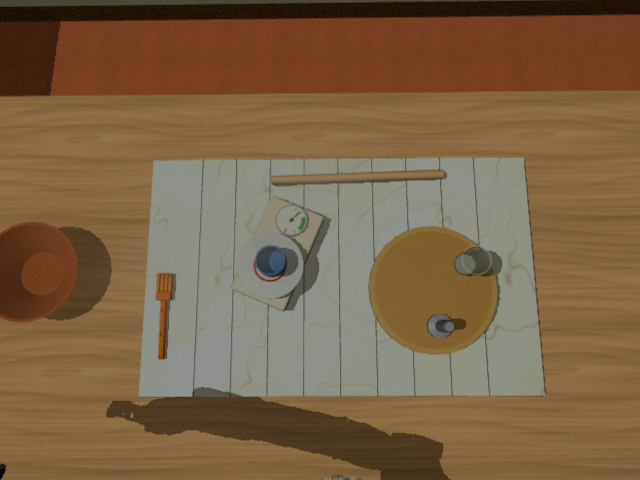

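View pics/wrist0.png

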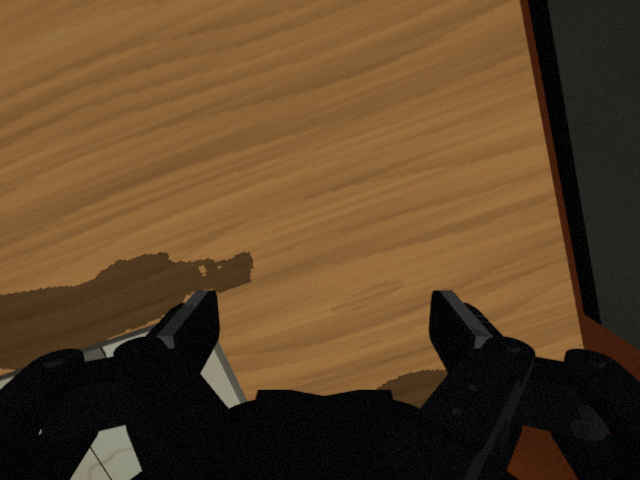

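The top view shows the scale with the ramekin at about (270,262), the dial at (292,220), the turntable centre near (433,290), the stamp at (440,326) and the tumbler at (470,262). The empty place should be the left or upper-left part of the turntable. Next I'll measure these.

```bash
cat > h.py <<'E'
from cell import *
import cv2, numpy as np
def K(i):
    f=i["color"].shape[0]/2/np.tan(np.radians(i["vfov"])/2); return f
def ray(i,px):
    T=i["camera_from_world"];R=T[:3,:3];c=-R.T@T[:3,3]
    px=np.atleast_2d(px).astype(float);f=K(i)
    d=np.c_[(px[:,0]-i["cx"])/f,(px[:,1]-i["cy"])/f,np.ones(len(px))]@R
    return c,d
def onz(i,px,z):
    c,d=ray(i,px); return c+d*((z-c[2])/d[:,2])[:,None]
def proj(i,P):
    T=i["camera_from_world"];q=np.atleast_2d(P)@T[:3,:3].T+T[:3,3]
    return np.c_[q[:,0]/q[:,2]*K(i)+i["cx"],q[:,1]/q[:,2]*K(i)+i["cy"]]
def circ(P):
    A=np.c_[2*P[:,:2],np.ones(len(P))];s=np.linalg.lstsq(A,(P[:,:2]**2).sum(1),rcond=None)[0]
    return s[:2],np.sqrt(s[2]+s[0]**2+s[1]**2)
def rcirc(P,n=8,k=2):
    Q=P
    for _ in range(n):
        c,r=circ(Q);e=abs(np.hypot(*(P[:,:2]-c).T)-r);Q=P[e<max(k,np.median(e)*1.5)]
    return c,r,len(Q),len(P)
def big(m):
    cs,_=cv2.findContours(m.astype(np.uint8),cv2.RETR_EXTERNAL,cv2.CHAIN_APPROX_NONE)
    return max(cs,key=cv2.contourArea)[:,0,:]
E
python3 - <<'E'
from h import *
for n in ("top","scene"):
    i=get_image(n);c=i["color"];hsv=cv2.cvtColor(c,cv2.COLOR_RGB2HSV)
    h,s,v=[hsv[...,k].astype(int) for k in range(3)]
    x0,y0,x1,y1=dict(top=(360,220,505,360),scene=(160,150,290,255))[n]
    roi=np.zeros(h.shape,bool);roi[y0:y1,x0:x1]=1
    m=(s>100)&(h>8)&(h<30)&roi
    ct=big(cv2.morphologyEx(m.astype(np.uint8),cv2.MORPH_CLOSE,np.ones((5,5))))
    ct=cv2.convexHull(ct)[:,0,:]
    print(n,"turntable",rcirc(onz(i,ct,50)))
    m=(h>90)&(h<125)&(s>100)
    ct=big(m);print(n,"blue",ct.min(0),ct.max(0),rcirc(onz(i,ct,118)))
    m=((h<8)|(h>172))&(s>110)
    b=big(m&(cv2.dilate((h<0).astype(np.uint8),np.ones((3,3)))==0))
    x0,y0,x1,y1=dict(top=(230,220,330,310),scene=(320,190,410,260))[n]
    r=np.zeros(h.shape,bool);r[y0:y1,x0:x1]=1
    ys,xs=np.nonzero(m&r);print(n,"red",len(xs),xs.min(),xs.max(),ys.min(),ys.max(),rcirc(onz(i,np.c_[xs,ys],76.4)))
    m=(h>50)&(h<80)&(s>90)&r
    for nm,(a,b,cc,d) in dict(top=dict(scale=(225,190,335,315),stamp=(420,300,465,345),tumb=(445,235,505,285)),scene=dict(scale=(300,190,410,295),stamp=(205,145,250,190),tumb=(160,180,210,230)))[n].items():
        cv2.imwrite(f"pics/{n}_{nm}.png",cv2.resize(c[b:d,a:cc,::-1],None,fx=5,fy=5,interpolation=cv2.INTER_CUBIC))
E
cd pics; python3 -c "
import cv2,numpy as np
a=[cv2.imread(f) for f in ('top_scale.png','scene_scale.png')];
print([x.shape for x in a])
h=max(x.shape[0] for x in a);a=[cv2.copyMakeBorder(x,0,h-x.shape[0],0,0,0) for x in a];o=np.hstack(a);print(o.shape);cv2.imwrite('sc1.png',cv2.resize(o,(800,int(800*o.shape[0]/o.shape[1]))))
a=[cv2.imread(f) for f in ('top_stamp.png','scene_stamp.png','top_tumb.png','scene_tumb.png')];a=[cv2.copyMakeBorder(x,0,260-x.shape[0],0,0,0) for x in a if 1];o=np.hstack(a);cv2.imwrite('st1.png',cv2.resize(o,(800,int(800*o.shape[0]/o.shape[1]))))
"
```

```text
top turntable (array([ 509.82818438, -204.08400481]), np.float64(138.83079464949972), 48, 48)
top blue [263 253] [284 275] (array([554.65563099, 129.95942869]), np.float64(16.462592977528427), 59, 92)
top red 73 254 285 230 281 (array([560.75881513, 149.16073284]), np.float64(34.162692666495154), 68, 73)
scene turntable (array([ 515.62027747, -201.28749316]), np.float64(141.3453445085379), 35, 43)
scene blue [349 205] [375 235] (array([579.02234193, 144.43915381]), np.float64(39.310162988509106), 54, 83)
scene red 47 347 378 218 255 (array([562.8522385 , 154.39444445]), np.float64(31.182641573094635), 35, 47)
[(625, 550, 3), (525, 550, 3)]
(625, 1100, 3)
```

View pics/sc1.png

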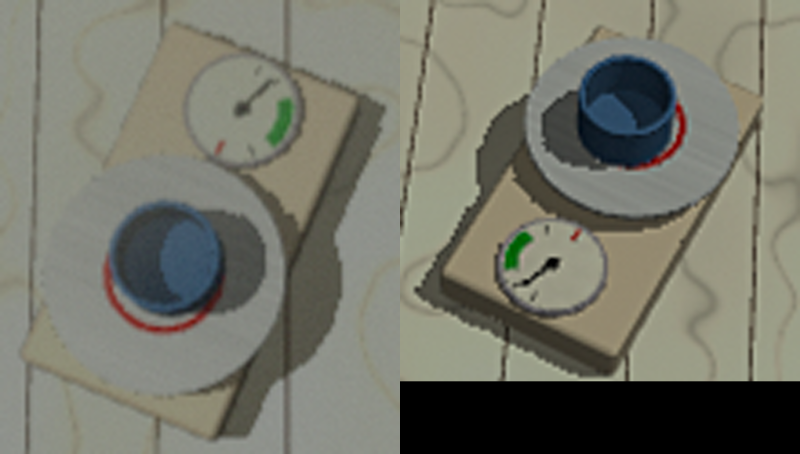

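View pics/st1.png

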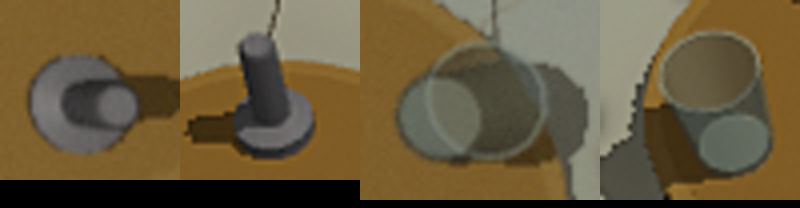

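Run:
```python
from h import *
t=get_image("top");s=get_image("scene")
def P(i,px,z): return onz(i,[px],z)[0].round(1)
# stamp
print("die top", P(t,(420+79/4-.4,300+104/4-.4),60), "handle top",P(t,(420+118/4-.4,300+106/4-.4),132))
print("die scene",P(s,(205+(276-180)/4-.4,145+128/4-.4),60),"handle",P(s,(205+(256-180)/4-.4,145+42/4-.4),132))
print("tumbler top rim",P(t,(445+(487-360)/4-.4,235+98/4-.4),130),"base",P(t,(445+(441-360)/4-.4,235+118/4-.4),52))
print("tumbler scene rim",P(s,(160+(710-600)/4-.4,180+71/4-.4),130),"base",P(s,(160+(734-600)/4-.4,180+144/4-.4),52))
k=3.636
print("dial top",P(t,(225+243/k-.4,190+110/k-.4),58),"scene",P(s,(300+(553-400)/k-.4,190+265/k-.4),58))
print("ram rim top",P(t,(225+166/k-.4,190+257/k-.4),118),"scene",P(s,(300+(627-400)/k-.4,190+95/k-.4),118))
print("platform top",P(t,(225+163/k-.4,190+275/k-.4),76),"scene",P(s,(300+(633-400)/k-.4,190+127/k-.4),76))
for n,i,(x0,y0,x1,y1) in (("t",t,(230,230,320,310)),("s",s,(330,195,400,260))):
    hsv=cv2.cvtColor(i["color"],cv2.COLOR_RGB2HSV).astype(int);h,ss,v=hsv[...,0],hsv[...,1],hsv[...,2]
    m=(h>90)&(h<130)&(ss>70);m[:y0]=0;m[y1:]=0;m[:,:x0]=0;m[:,x1:]=0
    m=cv2.morphologyEx(m.astype(np.uint8),cv2.MORPH_OPEN,np.ones((2,2)))
    c=cv2.convexHull(big(m))[:,0,:];print(n,c.min(0),c.max(0))
    up=c[c[:,1]<np.median(c[:,1])] 
    print("rim upper fit",rcirc(onz(i,up,118)))
```

```text
die top [ 430.2 -211.9   60. ] handle top [ 430.2 -212.7  132. ]
die scene [ 439. -207.   60.] handle [ 428.  -211.1  132. ]
tumbler top rim [ 563.1 -275.8  130. ] base [ 562.4 -276.6   52. ]
tumbler scene rim [ 564.3 -272.6  130. ] base [ 563.8 -274.1   52. ]
dial top [662.8 104.6  58. ] scene [664.6 107.5  58. ]
ram rim top [564.4 143.6 118. ] scene [567.7 146.1 118. ]
platform top [559.2 150.1  76. ] scene [564.2 152.2  76. ]
t [261 249] [286 276]
rim upper fit (array([569.05035202, 122.90985454]), np.float64(18.85239373902463), 5, 8)
s [350 206] [376 236]
rim upper fit (array([570.54724293, 148.6761213 ]), np.float64(31.225227891887403), 9, 9)
```

```bash
cat >> h.py <<'E'
from scipy.spatial.transform import Rotation as Ro
def plan(x,y,z,yaw):
    s=read_state();R=Ro.from_euler('xyz',s["tool_rot"]);G=Ro.from_euler('ZX',[yaw,-np.pi/2])
    d=R.inv().apply(np.array([x,y,z])-s["eef_pos"]);w=(R.inv()*G).as_rotvec()
    print("t%.2f"%s["clock"],"shift",d.round(1),"turn",w.round(3),"pos",s["eef_pos"].round(1),"rot",s["tool_rot"].round(3),"F",s["force"].round(1),"w",round(s["width"],1))
E
python3 -c "
from h import *
plan(566,145.5,230,.25)"
```

```text
t0.35 shift [-324.1   12.2 -485.2] turn [ 0.     0.981 -0.   ] pos [216.6 612.7 242.1] rot [-1.571  0.     1.231] F [0.3 0.4 1.3] w 85.6
```

```bash
python3 -m jog '[{"x":-27,"y":2,"z":-40,"ay":0.08},{"x":-54,"y":4,"z":-80,"ay":0.16},{"x":-81,"y":6,"z":-120,"ay":0.24},{"x":-108,"y":8,"z":-160,"ay":0.32},{"x":-135,"y":10,"z":-200,"ay":0.41}]'; python3 -c "
from h import *
plan(566,145.5,230,.25)"
```

```text
t0.35 shift [-324.1   12.2 -485.2] turn [ 0.     0.981 -0.   ] pos [216.6 612.7 242.1] rot [-1.571  0.     1.231] F [0.3 0.4 1.3] w 85.6$[0]: bad value
```

```bash
python3 -m jog '[{"x":-27,"y":2,"z":-40,"ax":0,"ay":0.08,"az":0,"grip":85},{"x":-54,"y":4,"z":-80,"ax":0,"ay":0.16,"az":0,"grip":85},{"x":-81,"y":6,"z":-120,"ax":0,"ay":0.24,"az":0,"grip":85},{"x":-108,"y":8,"z":-160,"ax":0,"ay":0.32,"az":0,"grip":85},{"x":-135,"y":10,"z":-200,"ax":0,"ay":0.41,"az":0,"grip":85}]'; python3 -c "
from h import *
plan(566,145.5,230,.25)"
```

```text
clock: 0.85
eef_pos: [361.1, 417.3, 232.5]
tool_rot: [-1.571, -0.001, 0.818]
force: [0.3, 0.1, -0.8]
width: 84.9
t0.85 shift [ -58.2    2.4 -335.4] turn [-0.     0.568  0.001] pos [361.1 417.3 232.5] rot [-1.571e+00 -1.000e-03  8.180e-01] F [ 0.3  0.1 -0.8] w 84.9
```

```bash
python3 -m jog '[{"x":-8,"y":0,"z":-48,"ax":0,"ay":0.08,"az":0,"grip":85},{"x":-16,"y":0,"z":-96,"ax":0,"ay":0.16,"az":0,"grip":85},{"x":-24,"y":0,"z":-144,"ax":0,"ay":0.24,"az":0,"grip":85},{"x":-33,"y":0,"z":-192,"ax":0,"ay":0.33,"az":0,"grip":85},{"x":-42,"y":0,"z":-240,"ax":0,"ay":0.41,"az":0,"grip":85}]'; python3 -c "
from h import *
plan(566,145.5,230,.25)"
```

```text
clock: 1.35
eef_pos: [508.2, 223.1, 232.5]
tool_rot: [-1.571, -0.001, 0.408]
force: [0.8, 0.5, 0.6]
width: 85.2
t1.35 shift [ 22.3   2.5 -94.2] turn [-0.     0.158  0.001] pos [508.2 223.1 232.5] rot [-1.571e+00 -1.000e-03  4.080e-01] F [0.8 0.5 0.6] w 85.2
```

```bash
python3 -m jog '[{"x":10,"y":2,"z":-47,"ax":0,"ay":0.08,"az":0,"grip":85},{"x":22,"y":2,"z":-94,"ax":0,"ay":0.158,"az":0,"grip":85},{"x":22,"y":2,"z":-94,"ax":0,"ay":0.158,"az":0,"grip":85}]'
python3 - <<'E'
from h import *
plan(566,145.5,230,.25)
for n in("wrist","top","scene"):
    i=get_image(n);cv2.imwrite(f"pics/{n}1.png",i["color"][:,:,::-1])
E
```

```text
clock: 1.65
eef_pos: [569.3, 138.6, 230.8]
tool_rot: [-1.577, -0.003, 0.24]
force: [-0.3, -0.5, 0.2]
width: 84.7
t1.65 shift [-1.5  0.8  7.5] turn [ 0.006 -0.01   0.003] pos [569.3 138.6 230.8] rot [-1.577 -0.003  0.24 ] F [-0.3 -0.5  0.2] w 84.7
```

View pics/wrist1.png

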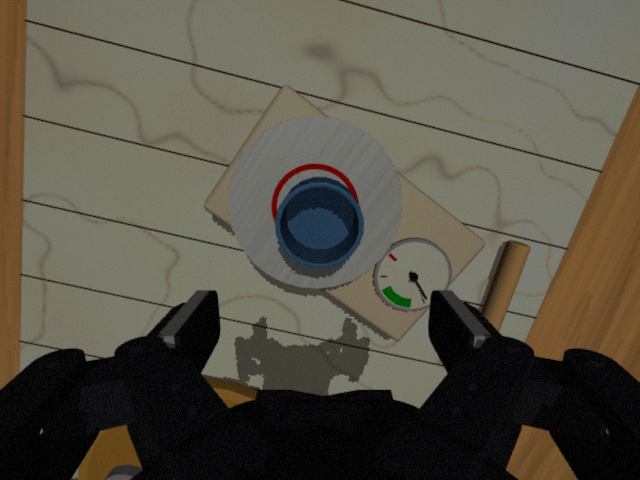

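The wrist view shows the ramekin rim centred near (320,226) and the ring and platform centre near (315,203), all unobstructed.

Run:
```python
from h import *
plan(566,145.5,230,.25)
i=get_image("wrist");c=i["color"];cv2.imwrite("pics/w2.png",c[150:300,220:420,::-1])
hsv=cv2.cvtColor(c,cv2.COLOR_RGB2HSV).astype(int);h,s,v=hsv[...,0],hsv[...,1],hsv[...,2]
m=(h>90)&(h<130)&(s>70);ct=cv2.convexHull(big(m))[:,0,:];print(ct.min(0),ct.max(0))
for z in (116,118): print("hull",z,rcirc(onz(i,ct,z),k=1.5))
lo=ct[ct[:,1]>ct[:,1].mean()];print("lower",rcirc(onz(i,lo,118),k=1.5))
r=((h<8)|(h>172))&(s>110);r[:150]=0;r[300:]=0;r[:,:250]=0;r[:,380:]=0
ys,xs=np.nonzero(r);print("red",rcirc(onz(i,np.c_[xs,ys],76.4),k=2.5))
g=(s<25)&(v>90);g[:100]=0;g[300:]=0;g[:,:210]=0;g[:,410:]=0
T=i["camera_from_world"];print("cam",-T[:3,:3].T@T[:3,3])
```

```text
t1.80 shift [ 0.9  0.1 -2.6] turn [-0.001  0.003 -0.001] pos [564.5 147.8 230.1] rot [-1.57e+00  1.00e-03  2.53e-01] F [ 0.7  0.5 -0.1] w 85.0
[280 192] [366 282]
hull 116 (array([564.8719298 , 145.50764534]), np.float64(31.951451271677673), 31, 40)
hull 118 (array([564.73889651, 145.85977945]), np.float64(31.58176291350402), 31, 40)
lower (array([564.82651818, 145.37603752]), np.float64(31.246455327848693), 21, 21)
red (array([559.73684925, 150.07625974]), np.float64(33.81861920058685), 698, 698)
cam [548.40292586 210.51636176 360.86181295]
```

```bash
python3 -c "
from h import *
plan(565,145.6,94,.25)"
```

```text
t1.85 shift [  0.2 136.1  -3.5] turn [-0.001  0.005 -0.001] pos [564.1 148.8 230.1] rot [-1.569e+00  1.000e-03  2.550e-01] F [-0.2 -0.5  0.5] w 85.0
```

```bash
python3 -m jog '[{"x":0,"y":40,"z":0,"ax":0,"ay":0,"az":0,"grip":85},{"x":0,"y":70,"z":0,"ax":0,"ay":0,"az":0,"grip":85},{"x":0,"y":80,"z":0,"ax":0,"ay":0,"az":0,"grip":85},{"x":0,"y":80,"z":0,"ax":0,"ay":0,"az":0,"grip":85}]'; python3 -c "
from h import *
plan(565,145.6,94,.25)"
```

```text
clock: 2.25
eef_pos: [563.5, 148.5, 149.2]
tool_rot: [-1.57, 0.003, 0.255]
force: [0.5, 0.7, -0.1]
width: 84.7
t2.25 shift [ 0.9 55.2 -3.3] turn [-0.001  0.005 -0.003] pos [563.5 148.5 149.2] rot [-1.57   0.003  0.255] F [ 0.5  0.7 -0.1] w 84.7
```

```bash
python3 -m jog '[{"x":1,"y":12,"z":-3.3,"ax":0,"ay":0,"az":0,"grip":85},{"x":1,"y":25,"z":-3.3,"ax":0,"ay":0,"az":0,"grip":85},{"x":1,"y":40,"z":-3.3,"ax":0,"ay":0,"az":0,"grip":85},{"x":1,"y":54,"z":-3.3,"ax":0,"ay":0,"az":0,"grip":85},{"x":1,"y":54,"z":-3.3,"ax":0,"ay":0,"az":0,"grip":85}]'; python3 -c "
from h import *
plan(565,145.6,94,.25)
i=get_image('wrist');cv2.imwrite('pics/w3.png',i['color'][:,:,::-1])
i=get_image('scene');cv2.imwrite('pics/s3.png',cv2.resize(i['color'][150:300,280:480,::-1],None,fx=4,fy=4))"
```

```text
clock: 2.75
eef_pos: [565.4, 144.0, 94.4]
tool_rot: [-1.571, 0.003, 0.253]
force: [-0.6, 0.1, -0.3]
width: 85.1
t2.75 shift [-0.   0.4  1.6] turn [-0.     0.003 -0.003] pos [565.4 144.   94.4] rot [-1.571  0.003  0.253] F [-0.6  0.1 -0.3] w 85.1
```

View pics/w3.png

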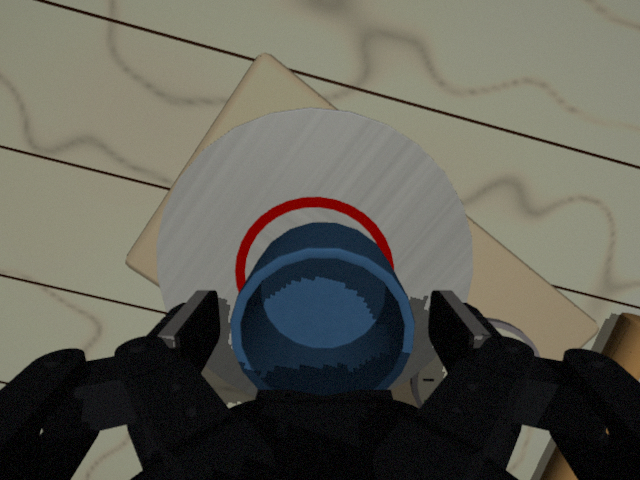

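View pics/s3.png

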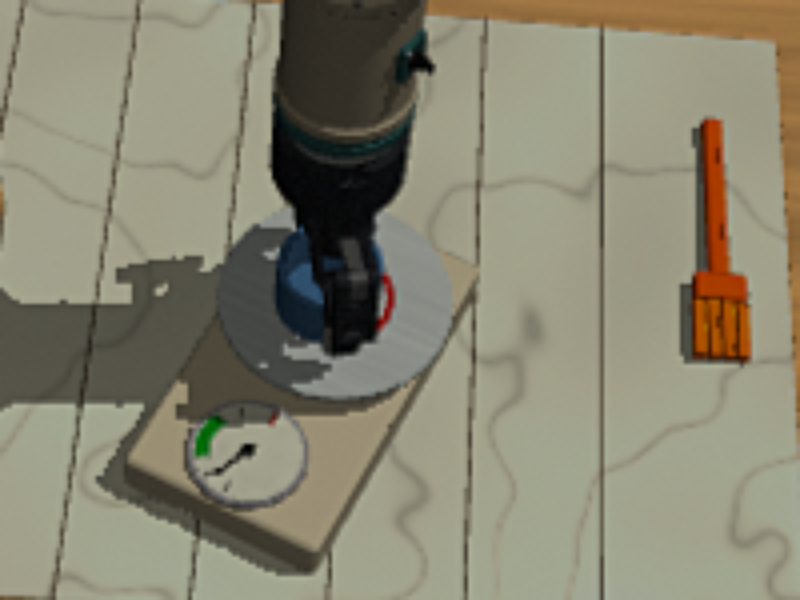

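```bash
python3 -m jog '[{"x":0,"y":0,"z":0,"ax":0,"ay":0,"az":0,"grip":72},{"x":0,"y":0,"z":0,"ax":0,"ay":0,"az":0,"grip":64},{"x":0,"y":0,"z":0,"ax":0,"ay":0,"az":0,"grip":58},{"x":0,"y":0,"z":0,"ax":0,"ay":0,"az":0,"grip":58},{"x":0,"y":0,"z":0,"ax":0,"ay":0,"az":0,"grip":58}]'; python3 -c "
from h import *
plan(565,145.6,94,.25)
i=get_image('wrist');cv2.imwrite('pics/w4.png',i['color'][:,:,::-1])
i=get_image('scene');cv2.imwrite('pics/s4.png',cv2.resize(i['color'][150:300,280:480,::-1],None,fx=4,fy=4))"
```

```text
clock: 3.35
eef_pos: [567.0, 144.4, 96.7]
tool_rot: [-1.571, -0.001, 0.253]
force: [-1.1, -0.9, 2.2]
width: 62.5
t3.35 shift [-1.6  2.7  1.7] turn [-0.     0.003  0.001] pos [567.  144.4  96.7] rot [-1.571e+00 -1.000e-03  2.530e-01] F [-1.1 -0.9  2.2] w 62.5
```

View pics/w4.png

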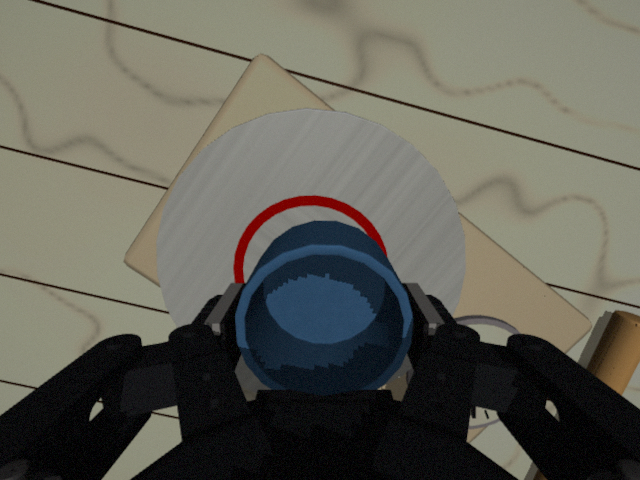

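The ramekin is gripped at 62.5 mm wide and centred between the pads. I'll lift it next.

```bash
python3 -m jog '[{"x":0,"y":-5,"z":0,"ax":0,"ay":0,"az":0,"grip":58},{"x":0,"y":-15,"z":0,"ax":0,"ay":0,"az":0,"grip":58},{"x":0,"y":-35,"z":0,"ax":0,"ay":0,"az":0,"grip":58},{"x":0,"y":-60,"z":0,"ax":0,"ay":0,"az":0,"grip":58},{"x":0,"y":-80,"z":0,"ax":0,"ay":0,"az":0,"grip":58}]'; python3 -c "
from h import *
plan(547,-125,190,-.22)
i=get_image('wrist');cv2.imwrite('pics/w5.png',i['color'][:,:,::-1])
i=get_image('scene');cv2.imwrite('pics/s5.png',cv2.resize(i['color'][120:320,180:430,::-1],None,fx=3,fy=3))"
```

```text
clock: 3.95
eef_pos: [566.9, 144.3, 178.0]
tool_rot: [-1.571, -0.001, 0.253]
force: [0.8, 0.5, -1.0]
width: 62.4
t3.95 shift [ -86.6  -12.1 -255.7] turn [-0.     0.473  0.001] pos [566.9 144.3 178. ] rot [-1.571e+00 -1.000e-03  2.530e-01] F [ 0.8  0.5 -1. ] w 62.4
```

View pics/w5.png

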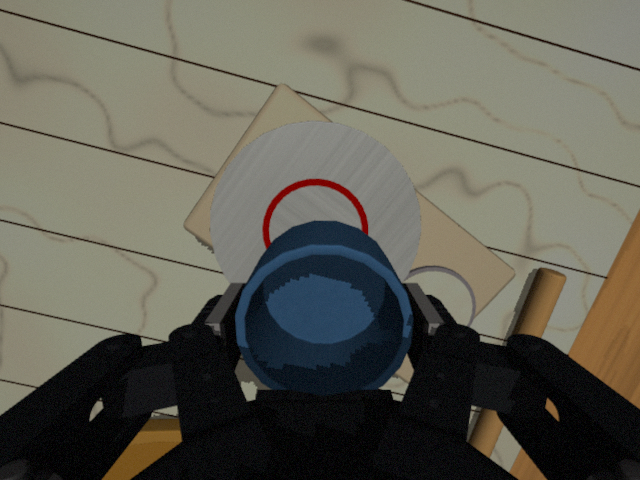

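View pics/s5.png

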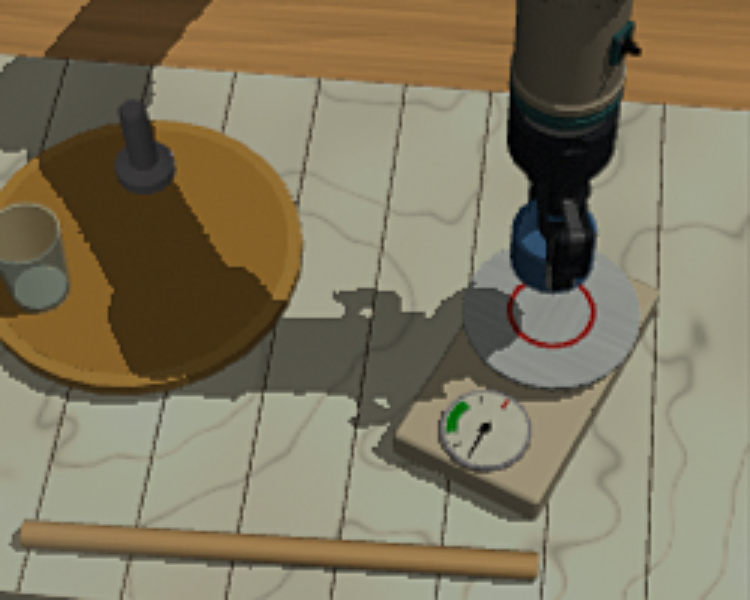

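The ramekin is up and level, and the ring on the platform is bare. Now I'll carry it to the turntable.

```bash
python3 -m jog '[{"x":-10,"y":-4,"z":-30,"ax":0,"ay":0.05,"az":0,"grip":58},{"x":-26,"y":-8,"z":-75,"ax":0,"ay":0.14,"az":0,"grip":58},{"x":-42,"y":-12,"z":-120,"ax":0,"ay":0.22,"az":0,"grip":58},{"x":-57,"y":-12,"z":-165,"ax":0,"ay":0.31,"az":0,"grip":58},{"x":-72,"y":-12,"z":-210,"ax":0,"ay":0.39,"az":0,"grip":58}]'; python3 -m jog '[{"x":3,"y":0,"z":-25,"ax":0,"ay":0.04,"az":0,"grip":58},{"x":5,"y":0,"z":-40,"ax":0,"ay":0.08,"az":0,"grip":58},{"x":5,"y":0,"z":-45,"ax":0,"ay":0.08,"az":0,"grip":58},{"x":5,"y":0,"z":-45,"ax":0,"ay":0.08,"az":0,"grip":58},{"x":5,"y":0,"z":-45,"ax":0,"ay":0.08,"az":0,"grip":58}]'; python3 -c "
from h import *
plan(547,-125,190,-.22)
for n in ('wrist','top','scene'):
    i=get_image(n);cv2.imwrite('pics/%s6.png'%n,i['color'][:,:,::-1])"
```

```text
clock: 4.55
eef_pos: [548.7, -78.6, 187.8]
tool_rot: [-1.571, 0.001, -0.14]
force: [0.9, 0.2, -1.2]
width: 62.2
clock: 5.05
eef_pos: [548.5, -119.9, 187.9]
tool_rot: [-1.569, 0.001, -0.214]
force: [0.8, 1.3, -1.5]
width: 62.5
t5.05 shift [-0.4 -2.1 -5.3] turn [-0.001  0.006 -0.001] pos [ 548.5 -119.9  187.9] rot [-1.569e+00  1.000e-03 -2.140e-01] F [ 0.8  1.3 -1.5] w 62.5
```

View pics/wrist6.png

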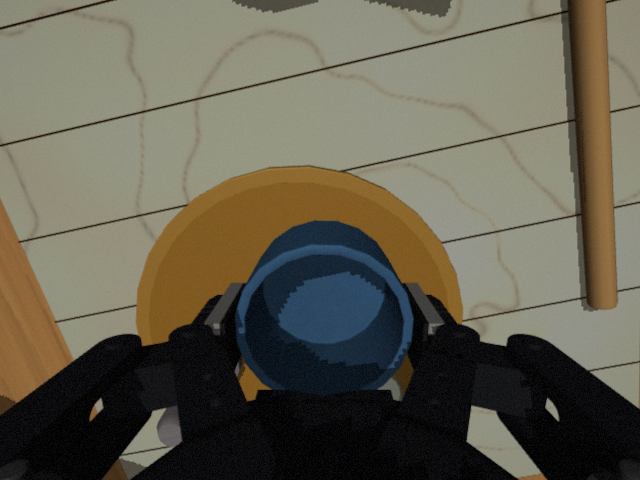

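View pics/top6.png

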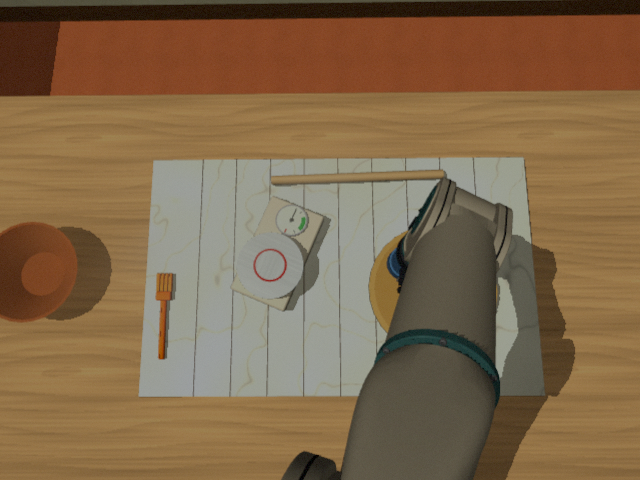

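The turntable rim arc shows in the wrist view at (140–460, 165–320). In the top view the scale ring is bare at (270,265).

Run:
```python
from h import *
i=get_image("wrist");hsv=cv2.cvtColor(i["color"],cv2.COLOR_RGB2HSV).astype(int);h,s,v=[hsv[...,k] for k in range(3)]
m=(s>130)&(h>8)&(h<30);m[:150]=0;m[330:]=0;m[:,:125]=0;m[:,475:]=0
ct=big(m);hu=cv2.convexHull(ct)[:,0,:];hu=hu[hu[:,1]<315]
print("tt",rcirc(onz(i,hu,50)),rcirc(onz(i,hu,46)))
for n,(x0,y0,x1,y1) in dict(top=(240,235,300,290),scene=(335,195,390,245)).items():
    i=get_image(n);hsv=cv2.cvtColor(i["color"],cv2.COLOR_RGB2HSV).astype(int);h,s,v=[hsv[...,k] for k in range(3)]
    r=((h<10)|(h>170))&(s>80);b=np.zeros_like(r);b[y0:y1,x0:x1]=1
    ys,xs=np.nonzero(r&b);print(n,rcirc(onz(i,np.c_[xs,ys],78),k=4))
plan(547,-125,190,-.22)
```

```text
tt (array([ 510.24761738, -201.54373278]), np.float64(137.4810197125698), 31, 31) (array([ 509.46854501, -203.69031785]), np.float64(139.52577663208686), 31, 31)
top (array([560.28534526, 149.51628218]), np.float64(33.74194413524363), 182, 182)
scene (array([561.61254405, 151.11949551]), np.float64(33.82202386292223), 155, 155)
t5.35 shift [-0.7 -1.7 -3.8] turn [-0.     0.004 -0.   ] pos [ 548.5 -121.5  188.3] rot [-1.57   0.    -0.216] F [ 0.4  0.3 -0.9] w 62.5
```

```bash
python3 -c "
from h import *
plan(545.5,-126,71,-.22)"; python3 -m jog '[{"x":-2,"y":35,"z":-5,"ax":0,"ay":0,"az":0,"grip":58},{"x":-2,"y":70,"z":-5,"ax":0,"ay":0,"az":0,"grip":58},{"x":-2,"y":95,"z":-5,"ax":0,"ay":0,"az":0,"grip":58},{"x":-2,"y":105,"z":-5,"ax":0,"ay":0,"az":0,"grip":58},{"x":-2,"y":105,"z":-5,"ax":0,"ay":0,"az":0,"grip":58}]';  python3 -c "
from h import *
plan(545.5,-126,71,-.22)"
```

```text
t5.35 shift [ -2.  117.3  -5.1] turn [-0.     0.004 -0.   ] pos [ 548.5 -121.5  188.3] rot [-1.57   0.    -0.216] F [ 0.4  0.3 -0.9] w 62.5
clock: 5.85
eef_pos: [544.7, -126.5, 82.3]
tool_rot: [-1.571, 0.002, -0.217]
force: [-0.4, 0.9, -1.9]
width: 62.2
t5.85 shift [ 0.7 11.3  0.7] turn [ 0.     0.003 -0.002] pos [ 544.7 -126.5   82.3] rot [-1.571  0.002 -0.217] F [-0.4  0.9 -1.9] w 62.2
```

```bash
python3 -m jog '[{"x":0,"y":4,"z":0,"ax":0,"ay":0,"az":0,"grip":58},{"x":0,"y":7,"z":0,"ax":0,"ay":0,"az":0,"grip":58},{"x":0,"y":10,"z":0,"ax":0,"ay":0,"az":0,"grip":58},{"x":0,"y":10.5,"z":0,"ax":0,"ay":0,"az":0,"grip":58},{"x":0,"y":10.5,"z":0,"ax":0,"ay":0,"az":0,"grip":58}]';  python3 -c "
from h import *
plan(545.5,-126,71,-.22)
i=get_image('scene');cv2.imwrite('pics/s7.png',cv2.resize(i['color'][130:280,150:350,::-1],None,fx=4,fy=4))"
```

```text
clock: 6.35
eef_pos: [545.5, -126.8, 73.0]
tool_rot: [-1.571, -0.0, -0.217]
force: [-0.9, 0.2, -1.6]
width: 62.8
t6.35 shift [-0.1  2.   0.8] turn [-0.     0.003  0.   ] pos [ 545.5 -126.8   73. ] rot [-1.571 -0.    -0.217] F [-0.9  0.2 -1.6] w 62.8
```

View pics/s7.png

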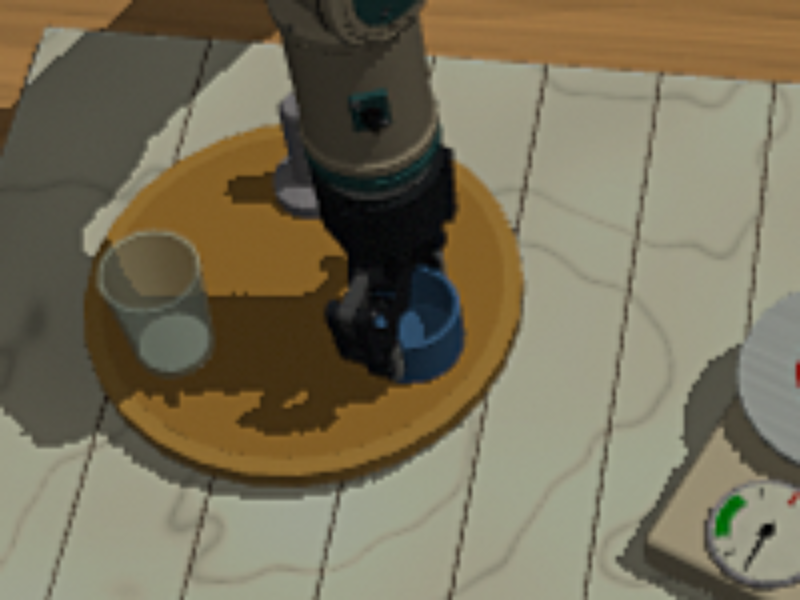

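```bash
python3 -m jog '[{"x":0,"y":1,"z":0,"ax":0,"ay":0,"az":0,"grip":58},{"x":0,"y":2,"z":0,"ax":0,"ay":0,"az":0,"grip":58},{"x":0,"y":2,"z":0,"ax":0,"ay":0,"az":0,"grip":58},{"x":0,"y":2,"z":0,"ax":0,"ay":0,"az":0,"grip":58}]'; python3 -m jog '[{"x":0,"y":1,"z":0,"ax":0,"ay":0,"az":0,"grip":58},{"x":0,"y":1,"z":0,"ax":0,"ay":0,"az":0,"grip":58},{"x":0,"y":1,"z":0,"ax":0,"ay":0,"az":0,"grip":58}]'
```

```text
clock: 6.8
eef_pos: [545.6, -126.8, 71.8]
tool_rot: [-1.57, -0.001, -0.217]
force: [-2.0, 0.1, 7.7]
width: 62.5
clock: 7.1
eef_pos: [545.6, -126.8, 71.8]
tool_rot: [-1.57, -0.001, -0.217]
force: [-2.6, 1.2, 15.6]
width: 62.6
```

Contact is made, so I'll relieve the push slightly and open.

```bash
python3 -m jog '[{"x":0,"y":-2,"z":0,"ax":0,"ay":0,"az":0,"grip":58},{"x":0,"y":-2,"z":0,"ax":0,"ay":0,"az":0,"grip":70},{"x":0,"y":-2,"z":0,"ax":0,"ay":0,"az":0,"grip":85},{"x":0,"y":-2,"z":0,"ax":0,"ay":0,"az":0,"grip":85},{"x":0,"y":-2,"z":0,"ax":0,"ay":0,"az":0,"grip":85}]';python3 -m jog '[{"x":0,"y":-5,"z":0,"ax":0,"ay":0,"az":0,"grip":85},{"x":0,"y":-25,"z":0,"ax":0,"ay":0,"az":0,"grip":85},{"x":0,"y":-50,"z":0,"ax":0,"ay":0,"az":0,"grip":85},{"x":0,"y":-80,"z":0,"ax":0,"ay":0,"az":0,"grip":85},{"x":0,"y":-120,"z":0,"ax":0,"ay":0,"az":0,"grip":85}]'; python3 -m jog '[{"x":0,"y":-30,"z":0,"ax":0,"ay":0,"az":0,"grip":85}]'; python3 -c "
from h import *
plan(430,-212,215,-.456)
for n in ('wrist','top','scene'):
    i=get_image(n);cv2.imwrite('pics/%s8.png'%n,i['color'][:,:,::-1])"
```

```text
clock: 7.6
eef_pos: [545.3, -126.8, 71.5]
tool_rot: [-1.571, 0.0, -0.217]
force: [0.7, -0.7, -0.4]
width: 85.1
clock: 8.1
eef_pos: [544.3, -126.4, 192.1]
tool_rot: [-1.571, 0.003, -0.217]
force: [-0.0, -0.2, -0.6]
width: 84.8
clock: 8.2
eef_pos: [545.7, -127.0, 224.2]
tool_rot: [-1.571, -0.002, -0.217]
force: [-0.2, 0.1, 0.3]
width: 84.8
t8.20 shift [ -94.6    9.  -107.9] turn [-0.     0.239  0.002] pos [ 545.7 -127.   224.2] rot [-1.571 -0.002 -0.217] F [-0.2  0.1  0.3] w 84.8
```

View pics/wrist8.png

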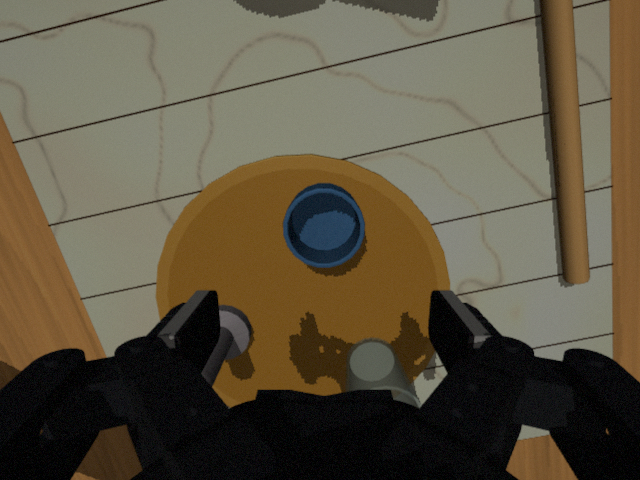

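View pics/scene8.png

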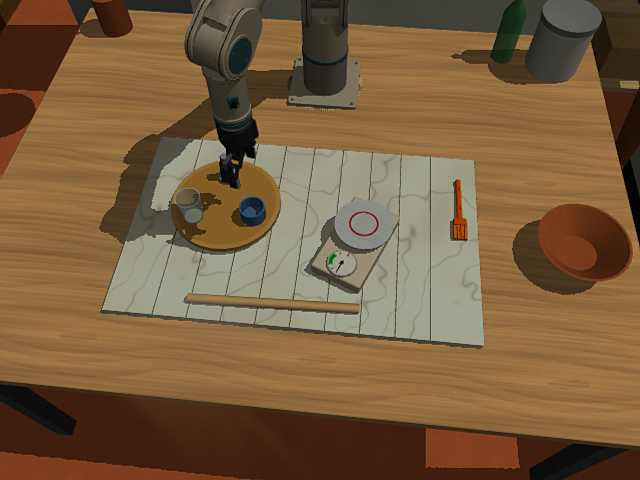

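The ramekin stands upright in the empty place, at wrist (325,225). Moving on to the stamp.

```bash
python3 -m jog '[{"x":-25,"y":2,"z":-28,"ax":0,"ay":0.06,"az":0,"grip":85},{"x":-55,"y":4,"z":-62,"ax":0,"ay":0.14,"az":0,"grip":85},{"x":-80,"y":6,"z":-92,"ax":0,"ay":0.2,"az":0,"grip":85},{"x":-94,"y":8,"z":-107,"ax":0,"ay":0.24,"az":0,"grip":85},{"x":-94,"y":8,"z":-107,"ax":0,"ay":0.24,"az":0,"grip":85}]'; python3 -m jog '[{"x":0,"y":0,"z":0,"ax":0,"ay":0,"az":0,"grip":60},{"x":0,"y":0,"z":0,"ax":0,"ay":0,"az":0,"grip":60},{"x":0,"y":0,"z":0,"ax":0,"ay":0,"az":0,"grip":60}]';  python3 -c "
from h import *
i=get_image('wrist');cv2.imwrite('pics/w9.png',i['color'][:,:,::-1])
plan(430,-212,215,-.456)
"
```

```text
clock: 8.85
eef_pos: [427.5, -212.4, 213.1]
tool_rot: [-1.572, 0.003, -0.463]
force: [-0.2, -0.2, 0.4]
width: 85.2
clock: 9.15
eef_pos: [431.7, -210.0, 213.5]
tool_rot: [-1.57, -0.0, -0.454]
force: [-0.1, 0.6, 0.5]
width: 60.1
t9.20 shift [-0.6 -1.4 -2.3] turn [-0.     0.001  0.   ] pos [ 431.5 -210.2  213.6] rot [-1.571 -0.    -0.455] F [ 0.  -0.5 -0.4] w 60.1
```

View pics/w9.png

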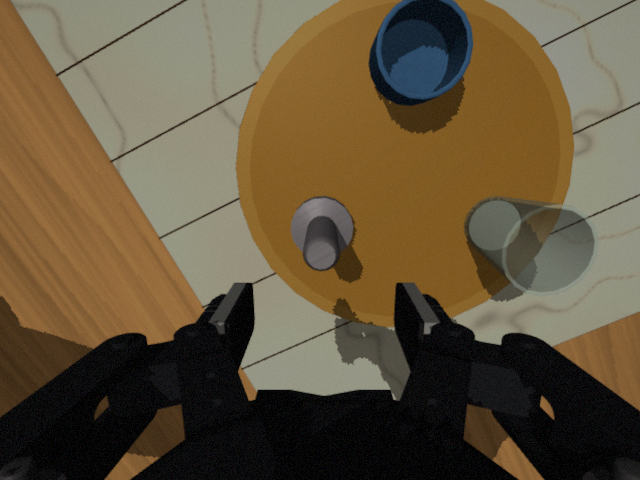

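The handle top is at about (321,257), the die at (322,228), and the whole turntable is in view.

Run:
```python
from h import *
i=get_image("wrist")
for p,z in (((321,256),132),((322.3,228),60)): print(onz(i,[p],z).round(1))
hsv=cv2.cvtColor(i["color"],cv2.COLOR_RGB2HSV).astype(int);h,s,v=[hsv[...,k] for k in range(3)]
m=(h>90)&(h<130)&(s>80);ct=big(m);hu=cv2.convexHull(ct)[:,0,:];print("ram rim",rcirc(onz(i,hu[hu[:,1]<60],92),k=1.5))
m=(s>130)&(h>8)&(h<30);m[:,:235]=0;m[:,575:]=0
ct=big(m);hu=cv2.convexHull(ct)[:,0,:];hu=hu[(hu[:,1]<300)&(hu[:,1]>3)];print("tt",rcirc(onz(i,hu,48)))
g=(s<60)&(v>60);g[:190]=0;g[275:]=0;g[:,:285]=0;g[:,360:]=0;ct=big(g);hu=cv2.convexHull(ct)[:,0,:];print(hu.min(0),hu.max(0));print("die",rcirc(onz(i,hu[hu[:,1]<235],62)))
plan(430,-212,215,-.456)
```

```text
[[ 428.9 -212.7  132. ]]
[[ 430.  -211.9   60. ]]
ram rim (array([ 544.43477407, -126.79053113]), np.float64(32.316393626744045), 20, 21)
tt (array([ 509.30854553, -203.4584959 ]), np.float64(139.1346130199154), 40, 40)
[291 196] [352 268]
die (array([ 430.15367096, -210.23092848]), np.float64(25.284765625454902), 18, 18)
t9.25 shift [-0.5 -1.4 -2.1] turn [-0.     0.001  0.   ] pos [ 431.3 -210.3  213.6] rot [-1.571 -0.    -0.455] F [ 0.2  0.3 -0.6] w 60.1
```

```bash
python3 -m jog '[{"x":-0.6,"y":30,"z":-2,"ax":0,"ay":0,"az":0,"grip":60},{"x":-0.6,"y":60,"z":-2,"ax":0,"ay":0,"az":0,"grip":60},{"x":-0.6,"y":85,"z":-2,"ax":0,"ay":0,"az":0,"grip":60},{"x":-0.6,"y":105,"z":-2,"ax":0,"ay":0,"az":0,"grip":60},{"x":-0.6,"y":116,"z":-2,"ax":0,"ay":0,"az":0,"grip":60}]';python3 -m jog '[{"x":0,"y":0,"z":0,"ax":0,"ay":0,"az":0,"grip":50},{"x":0,"y":0,"z":0,"ax":0,"ay":0,"az":0,"grip":45}]';  python3 -c "
from h import *
i=get_image('wrist');cv2.imwrite('pics/w10.png',i['color'][:,:,::-1])
plan(430,-212,97,-.456)
"
```

```text
clock: 9.75
eef_pos: [428.8, -211.9, 96.3]
tool_rot: [-1.571, 0.002, -0.456]
force: [0.1, 0.8, -0.9]
width: 60.1
clock: 9.95
eef_pos: [429.5, -212.7, 98.2]
tool_rot: [-1.571, -0.001, -0.457]
force: [0.2, -0.5, -0.7]
width: 44.9
t10.00 shift [-0.1  1.5  0.9] turn [ 0.    -0.001  0.001] pos [ 429.7 -212.8   98.5] rot [-1.571e+00 -1.000e-03 -4.570e-01] F [ 0.9 -0.2  0.5] w 45.4
```

View pics/w10.png

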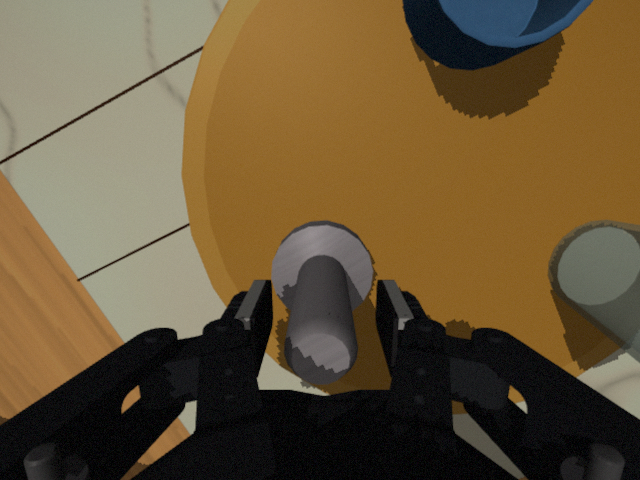

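The handle, at (321,320), lies centred between the pads. Closing.

```bash
python3 -m jog '[{"x":0,"y":0,"z":0,"ax":0,"ay":0,"az":0,"grip":32},{"x":0,"y":0,"z":0,"ax":0,"ay":0,"az":0,"grip":22},{"x":0,"y":0,"z":0,"ax":0,"ay":0,"az":0,"grip":15},{"x":0,"y":0,"z":0,"ax":0,"ay":0,"az":0,"grip":15},{"x":0,"y":0,"z":0,"ax":0,"ay":0,"az":0,"grip":15}]';  python3 -c "
from h import *
i=get_image('wrist');cv2.imwrite('pics/w11.png',i['color'][:,:,::-1])
plan(430,-212,97,-.456)
"
```

```text
clock: 10.5
eef_pos: [429.6, -212.6, 98.6]
tool_rot: [-1.57, -0.001, -0.457]
force: [-1.0, 0.9, 7.3]
width: 22.7
t10.55 shift [0.1 1.6 0.8] turn [-0.    -0.001  0.001] pos [ 429.5 -212.7   98.6] rot [-1.57e+00 -1.00e-03 -4.57e-01] F [-1.   0.7  6.1] w 22.9
```

View pics/w11.png

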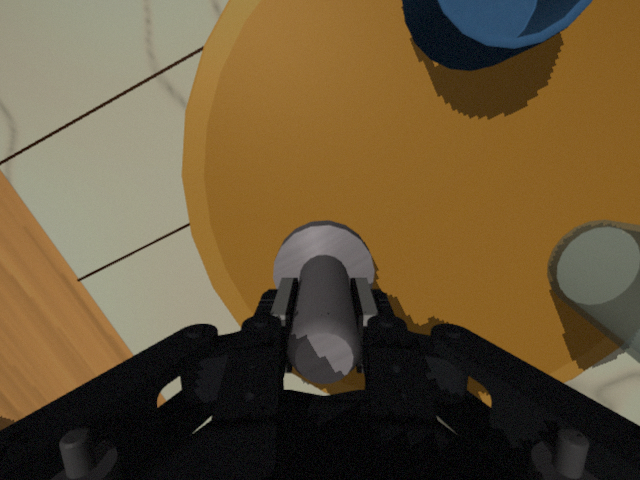

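```bash
python3 -m jog '[{"x":0,"y":-4,"z":0,"ax":0,"ay":0,"az":0,"grip":15},{"x":0,"y":-20,"z":0,"ax":0,"ay":0,"az":0,"grip":15},{"x":0,"y":-45,"z":0,"ax":0,"ay":0,"az":0,"grip":15},{"x":0,"y":-70,"z":0,"ax":0,"ay":0,"az":0,"grip":15},{"x":0,"y":-85,"z":0,"ax":0,"ay":0,"az":0,"grip":15}]';  python3 -c "
from h import *
plan(560,150.5,185,.1)
i=get_image('wrist');cv2.imwrite('pics/w12.png',i['color'][:,:,::-1])
i=get_image('scene');cv2.imwrite('pics/s12.png',cv2.resize(i['color'][100:300,160:420,::-1],None,fx=3,fy=3))
"
```

```text
clock: 11.05
eef_pos: [429.4, -212.8, 184.5]
tool_rot: [-1.571, -0.002, -0.457]
force: [1.8, -0.3, -2.0]
width: 22.4
t11.05 shift [-43.1  -0.6 383.6] turn [ 0.    -0.557  0.002] pos [ 429.4 -212.8  184.5] rot [-1.571 -0.002 -0.457] F [ 1.8 -0.3 -2. ] w 22.4
```

View pics/w12.png

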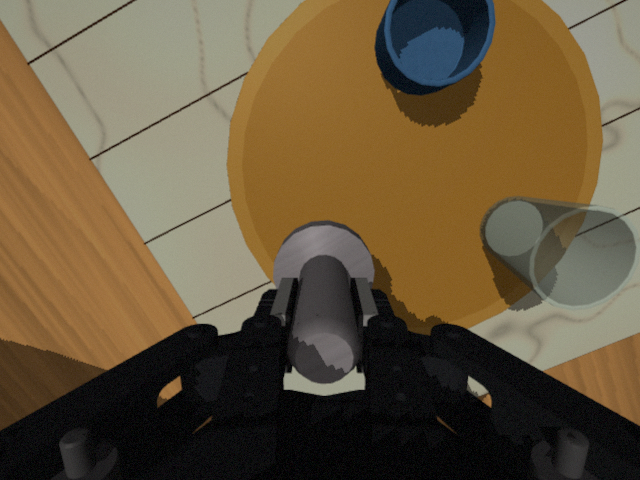

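View pics/s12.png

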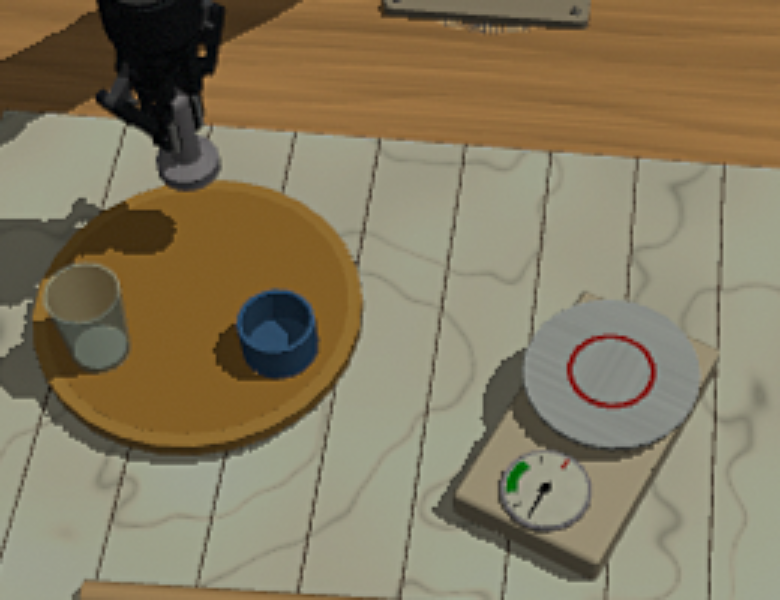

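```bash
python3 -m jog '[{"x":-3,"y":0,"z":25,"ax":0,"ay":-0.04,"az":0,"grip":15},{"x":-8,"y":0,"z":65,"ax":0,"ay":-0.1,"az":0,"grip":15},{"x":-13,"y":0,"z":110,"ax":0,"ay":-0.16,"az":0,"grip":15},{"x":-18,"y":0,"z":155,"ax":0,"ay":-0.22,"az":0,"grip":15},{"x":-23,"y":0,"z":200,"ax":0,"ay":-0.29,"az":0,"grip":15}]';  python3 -c "
from h import *
plan(560,150.5,185,.1)"
```

```text
clock: 11.65
eef_pos: [496.3, -21.1, 181.8]
tool_rot: [-1.571, 0.002, -0.165]
force: [0.7, -0.7, -2.2]
width: 22.7
t11.65 shift [ 34.7  -3.3 179.7] turn [ 0.    -0.265 -0.002] pos [496.3 -21.1 181.8] rot [-1.571  0.002 -0.165] F [ 0.7 -0.7 -2.2] w 22.7
```

```bash
python3 -m jog '[{"x":9,"y":-2,"z":45,"ax":0,"ay":-0.07,"az":0,"grip":15},{"x":18,"y":-3,"z":90,"ax":0,"ay":-0.14,"az":0,"grip":15},{"x":27,"y":-3,"z":135,"ax":0,"ay":-0.2,"az":0,"grip":15},{"x":33,"y":-3,"z":165,"ax":0,"ay":-0.25,"az":0,"grip":15},{"x":34.5,"y":-3,"z":179,"ax":0,"ay":-0.265,"az":0,"grip":15}]';  python3 -m jog '[{"x":0,"y":40,"z":0,"ax":0,"ay":0,"az":0,"grip":15},{"x":0,"y":40,"z":0,"ax":0,"ay":0,"az":0,"grip":15},{"x":0,"y":40,"z":0,"ax":0,"ay":0,"az":0,"grip":15},{"x":0,"y":40,"z":0,"ax":0,"ay":0,"az":0,"grip":15}]'; python3 -c "
from h import *
i=get_image('wrist');cv2.imwrite('pics/w13.png',i['color'][:,:,::-1])
plan(560,149.5,145,.1)"
```

```text
clock: 12.15
eef_pos: [560.4, 152.0, 184.3]
tool_rot: [-1.569, 0.001, 0.104]
force: [0.9, -0.1, -1.4]
width: 22.6
clock: 12.55
eef_pos: [561.0, 146.5, 146.9]
tool_rot: [-1.571, -0.001, 0.096]
force: [-1.1, 0.6, -0.6]
width: 22.7
t12.60 shift [-1.   2.2  2.7] turn [ 0.    -0.004  0.002] pos [561.3 146.9 147.2] rot [-1.571 -0.002  0.096] F [ 0.4 -0.  -0.1] w 22.6
```

View pics/w13.png

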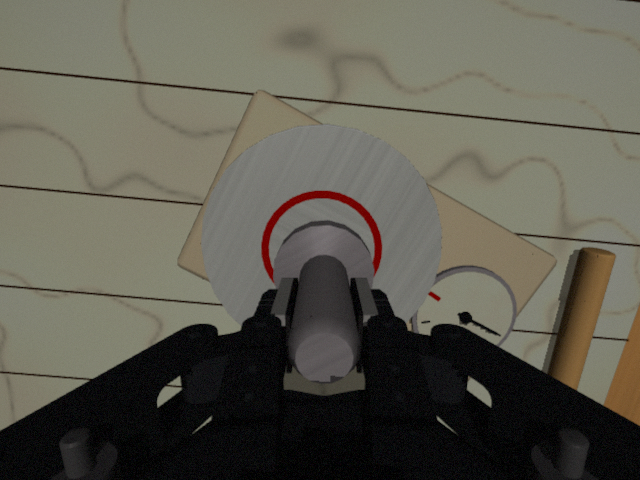

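```bash
python3 -m jog '[{"x":-0.5,"y":6,"z":2,"ax":0,"ay":0,"az":0,"grip":15},{"x":-0.5,"y":12,"z":2,"ax":0,"ay":0,"az":0,"grip":15},{"x":-0.5,"y":12,"z":2,"ax":0,"ay":0,"az":0,"grip":15},{"x":-0.5,"y":12,"z":2,"ax":0,"ay":0,"az":0,"grip":15},{"x":-0.5,"y":12,"z":2,"ax":0,"ay":0,"az":0,"grip":15}]'
cat > die.py <<'E'
from h import *
import sys
zp=float(sys.argv[1]) if len(sys.argv)>1 else 78
plan(560,149.5,133,.1)
i=get_image('wrist');cv2.imwrite('pics/w_%s.png'%sys.argv[2],i['color'][:,:,::-1])
s=read_state();zf=s["eef_pos"][2]-48.6
hsv=cv2.cvtColor(i["color"],cv2.COLOR_RGB2HSV).astype(int);h,ss,v=[hsv[...,k] for k in range(3)]
r=((h<8)|(h>172))&(ss>110);r[:150]=0;r[330:]=0;r[:,:230]=0;r[:,392:]=0
ys,xs=np.nonzero(r);rc=rcirc(onz(i,np.c_[xs,ys],zp),k=2.5);print("ring",rc)
C=rc[0]
for n in("top","scene"):
    j=get_image(n);cv2.imwrite('pics/%s_%s.png'%(n,sys.argv[2]),j['color'][:,:,::-1])
print("face z",zf)
E
python3 die.py 78 a
python3 - <<'E'
import cv2
a=cv2.imread('pics/w_a.png')[130:330,210:430];cv2.imwrite('pics/wa2.png',cv2.resize(a,None,fx=3,fy=3))
E
```

```text
clock: 13.1
eef_pos: [559.9, 149.7, 133.9]
tool_rot: [-1.571, -0.0, 0.098]
force: [-0.5, -0.1, -1.1]
width: 22.4
t13.10 shift [ 0.1  0.9 -0.3] turn [ 0.    -0.002  0.   ] pos [559.9 149.7 133.9] rot [-1.571 -0.     0.098] F [-0.5 -0.1 -1.1] w 22.4
ring (array([559.56302626, 150.46629231]), np.float64(33.54166008401027), 1940, 1998)
face z 85.33002251783375
```

View pics/wa2.png

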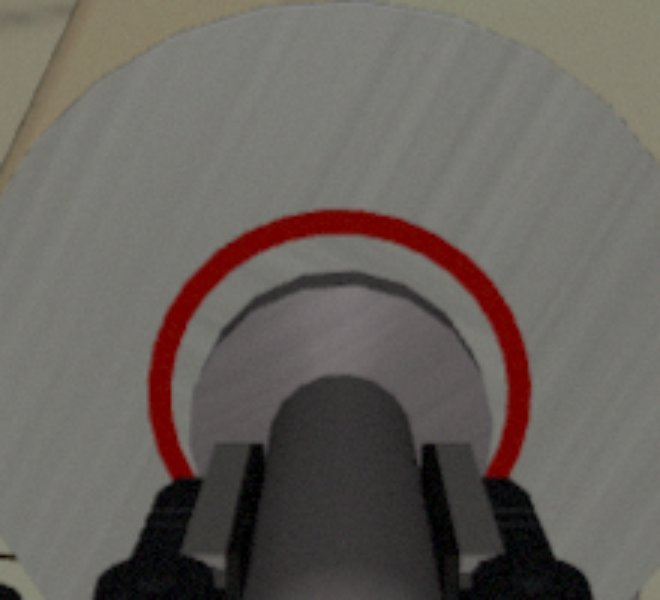

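Run:
```python
from h import *
i=get_image("wrist");s=read_state();zf=s["eef_pos"][2]-48.6
g=lambda x,y:(210+x/3-.33,130+y/3-.33)
zax=np.array([-np.sin(.098),np.cos(.098)]);xax=np.array([zax[1],-zax[0]])
tc=s["eef_pos"][:2]
for nm,p,z in (("top",(341,285),zf+12),("bottomface",(341,272),zf),("L",(190,425),zf+12),("R",(493,425),zf+12)):
    P=onz(i,[g(*p)],z)[0,:2]-tc;print(nm,"rel to TCP: x %.1f z %.1f"%(P@xax,P@zax))
r=np.array([559.9,150.3])-tc;print("ring rel",r@xax,r@zax,s["eef_pos"])
P=onz(i,[g(339.5,210),g(339.5,236),g(148,385),g(531,385)],78)[:,:2]-tc;print("ring outer/inner rel",np.c_[P@xax,P@zax])
```

```text
top rel to TCP: x 0.1 z 26.9
bottomface rel to TCP: x 0.1 z 26.5
L rel to TCP: x -25.3 z 2.7
R rel to TCP: x 25.8 z 2.7
ring rel 0.0419605546265954 0.5003337687289835 [559.90719504 149.79796136 133.92508019]
ring outer/inner rel [[ -0.17369423  36.19797998]
 [ -0.1695027   31.50938101]
 [-35.79195931   3.38458014]
 [ 35.51912981   3.47160852]]
```

The die and the ring are concentric within about 0.6 mm. I'll press down gently.

```bash
python3 -m jog '[{"x":-0.2,"y":1.5,"z":-0.4,"ax":0,"ay":0,"az":0,"grip":15},{"x":-0.2,"y":3,"z":-0.4,"ax":0,"ay":0,"az":0,"grip":15},{"x":-0.2,"y":4.5,"z":-0.4,"ax":0,"ay":0,"az":0,"grip":15},{"x":-0.2,"y":6,"z":-0.4,"ax":0,"ay":0,"az":0,"grip":15},{"x":-0.2,"y":7,"z":-0.4,"ax":0,"ay":0,"az":0,"grip":15}]'; python3 -m jog '[{"x":0,"y":0.7,"z":0,"ax":0,"ay":0,"az":0,"grip":15},{"x":0,"y":1.4,"z":0,"ax":0,"ay":0,"az":0,"grip":15},{"x":0,"y":2,"z":0,"ax":0,"ay":0,"az":0,"grip":15},{"x":0,"y":2,"z":0,"ax":0,"ay":0,"az":0,"grip":15},{"x":0,"y":2,"z":0,"ax":0,"ay":0,"az":0,"grip":15}]'; python3 die.py 76 b
python3 - <<'E'
import cv2,numpy as np
a=cv2.imread('pics/scene_b.png')[190:300,300:410];b=cv2.imread('pics/w_b.png')[130:350,210:550]
cv2.imwrite('pics/b2.png',np.hstack([cv2.resize(a,(400,400)),cv2.resize(b,(400,259+141))]))
E
```

```text
clock: 13.8
eef_pos: [559.5, 149.4, 126.6]
tool_rot: [-1.571, 0.0, 0.098]
force: [-1.2, -0.2, 0.7]
width: 22.7
clock: 14.3
eef_pos: [559.5, 149.3, 124.9]
tool_rot: [-1.571, 0.0, 0.098]
force: [-1.3, 0.7, 0.6]
width: 22.5
t14.30 shift [ 0.5 -8.1  0.1] turn [-0.    -0.002 -0.   ] pos [559.5 149.3 124.9] rot [-1.571  0.     0.098] F [-1.3  0.7  0.6] w 22.5
ring (array([559.57873222, 150.34702105]), np.float64(33.591588781069206), 2008, 2080)
face z 76.28306336019205
```

View pics/b2.png

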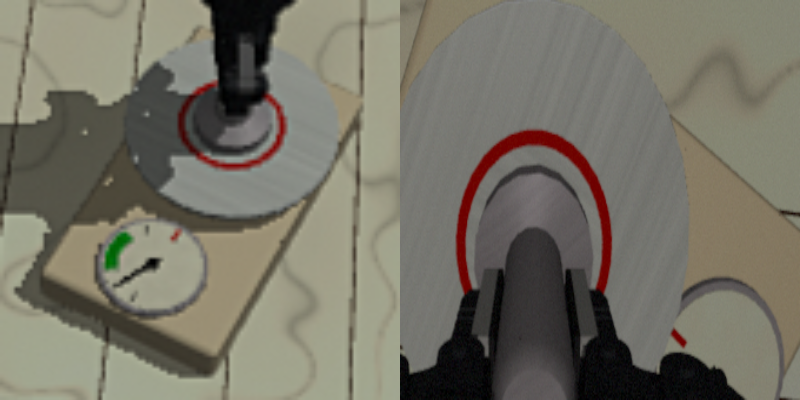

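The needle has started turning, at roughly 200 g, and the stamp is centred. About 4 mm more.

```bash
python3 -m jog '[{"x":0,"y":0.9,"z":0.2,"ax":0,"ay":0,"az":0,"grip":15},{"x":0,"y":1.8,"z":0.4,"ax":0,"ay":0,"az":0,"grip":15},{"x":0,"y":2.7,"z":0.4,"ax":0,"ay":0,"az":0,"grip":15},{"x":0,"y":3.5,"z":0.4,"ax":0,"ay":0,"az":0,"grip":15},{"x":0,"y":4.2,"z":0.4,"ax":0,"ay":0,"az":0,"grip":15}]'; python3 -m jog '[{"x":0,"y":0,"z":0,"ax":0,"ay":0,"az":0,"grip":15},{"x":0,"y":0,"z":0,"ax":0,"ay":0,"az":0,"grip":15},{"x":0,"y":0,"z":0,"ax":0,"ay":0,"az":0,"grip":15},{"x":0,"y":0,"z":0,"ax":0,"ay":0,"az":0,"grip":15},{"x":0,"y":0,"z":0,"ax":0,"ay":0,"az":0,"grip":15}]'; python3 die.py 72 c
python3 - <<'E'
import cv2,numpy as np
a=cv2.imread('pics/scene_c.png')[190:300,300:410];b=cv2.imread('pics/w_c.png')[130:350,210:550];c=cv2.imread('pics/top_c.png')[195:255,260:330]
d=cv2.imread('pics/scene_c.png')[230:280,318:368]
cv2.imwrite('pics/c2.png',np.hstack([cv2.resize(a,(400,400)),np.vstack([cv2.resize(b,(400,259)),np.hstack([cv2.resize(c,(200,171)),cv2.resize(d,(200,171))])[:141+30]])[:400]]))
E
```

```text
clock: 14.95
eef_pos: [559.6, 149.5, 120.7]
tool_rot: [-1.571, 0.0, 0.098]
force: [-2.1, -0.6, 4.5]
width: 22.7
clock: 15.45
eef_pos: [559.6, 149.5, 120.6]
tool_rot: [-1.571, -0.0, 0.098]
force: [-1.3, -2.5, 5.0]
width: 22.5
t15.45 shift [  0.4 -12.4  -0.1] turn [ 0.    -0.002  0.   ] pos [559.6 149.5 120.6] rot [-1.571 -0.     0.098] F [-1.3 -2.5  5. ] w 22.5
ring (array([559.58596518, 150.49605162]), np.float64(33.533233199731086), 2010, 2076)
face z 72.02407866971328
```

View pics/c2.png

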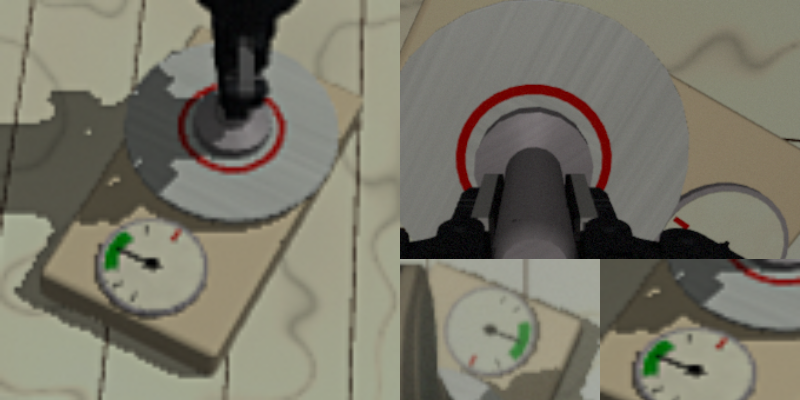

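Run:
```python
import cv2
a=cv2.imread('pics/w_c.png')[130:330,210:430];cv2.imwrite('pics/wc2.png',cv2.resize(a,None,fx=3,fy=3))
```

```text
(no output)
```

View pics/wc2.png

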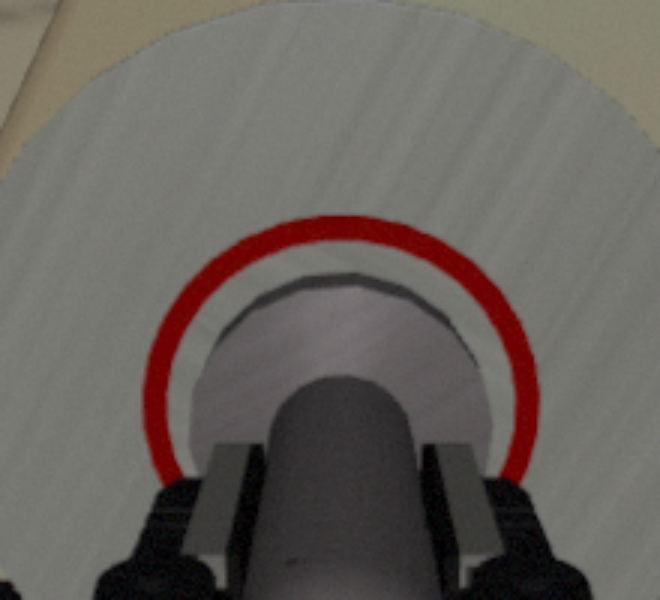

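View pics/scene_c.png

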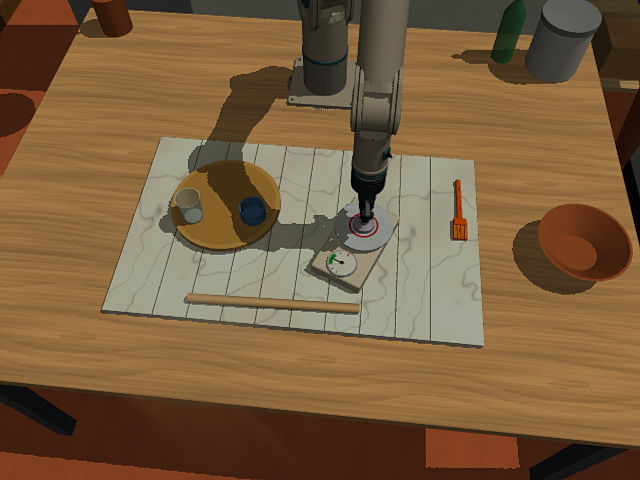

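```bash
python3 -c "
from cell import *
s=read_state();print(s['clock'],s['eef_pos'],s['force'],s['width'])
finish_job()"
```

```text
15.6 [559.61694445 149.60657843 120.6077837 ] [-2.62667266 -3.33347913  4.11849144] 22.635490335011433
the job is handed in; nothing more can be done
```

The job is handed in at 15.6 s: the ramekin is on the turntable, and the stamp is still gripped and pressing on the scale.

- **Ramekin:** it stands upright in the empty place. It measured at (544.4, −126.8) mm, about 1 mm from the estimated centre.
- **Stamp position:** it is upright, face flat in the red ring. The gap to the ring's inner edge read about 5.7 mm in the wrist view, against 5.5 mm if perfectly centred.
- **Pressing force:** the needle was mid green band in the last scene and top views. The platform had sunk about 6 mm, or about 600 g. The wrist force plus the stamp's weight gave 5.9 to 6.8 N, so the two agree within the noise. No reading came near the red mark.
- **Clearances:** the fingertips are well above the platform, and the tumbler, rolling pin and brush look unmoved in the last scene view.
- **Disagreements:**
  - The last reading showed sideways forces of 2.6 and 3.3 N, higher than the usual noise of about 1 N.
  - The first rough camera fits to the ramekin were unusable, so I used the closer wrist view instead.
  - Setting the ramekin down briefly pressed with about 16 N.

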